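# Seat a specimen carrier in the vee of an inspection nest

### The arm

A 6-joint arm with a two-finger parallel gripper is mounted at the origin on the work surface. World frame = base frame: x ahead of the robot, y to its left, z up, the work surface at z = 0. Lengths are in m, angles in rad, forces in N, time in s.
With the tool pointing down it reaches from about 0.225 to 0.875 m from the base axis. Payload 3.4 kg.
Tool frame: the origin (TCP) lies at the very end of the fingers, on their centre line; the grasp point (between the pads) lies 19 mm behind it; z points along the fingers, y is the line along which they close (so a half turn about z gives the same grasp; the last joint's range is limited). The gripper opens to 85 mm and grips with 20 to 120 N. Pads are 22 mm wide; open, the fingers measure 114 mm over their backs; the gripper's body (76 mm by 85 mm) begins 54 mm behind the grasp point. The pads swing forward as they close: fully open they stand 13 mm farther back than shut.
Start: joints at [1.126, 0.276, 1.505, -0, 1.361, -0.121], TCP at [0.183, 0.545, 0.231] pointing down, gripper open.
Joint ranges: [-2.89, 2.89], [-0.75, 2.08], [0.22, 2.7], [-1.18, 4.32], [0.11, 2.71], [-2.7, 2.7]. Speed limits (rad/s): [2.57, 2.57, 3.14, 3.14, 3.14, 3.14].

### API

Orientations are given as a unit quaternion [w, x, y, z].
In Python, from rig import get_state, optics, sign_off gives the robot as it stands.
- The arm moves only by the tool send_rows, never from a script. Its argument "increments" is a list of rows, each an object with "gripper": the gripper's target within -1 to 1 (shut at 1, half-way at 0, fully open at -1); "linear": the shift along the world's x, y, z in m, a list of three; "delta_rot": the turn, a rotation vector about the world's x, y, z in rad, a list of three. In form: [{"gripper": gripper, "linear": [dx, dy, dz], "delta_rot": [rx, ry, rz]}, ...]. A call has 1 to 8 rows; each row is the pose to reach, as a shift and turn from the pose commanded when the call began; what a row does not reach only later rows make up. A row lasts 1/10 s, in which the tool goes at most 50 mm and 8.59 degrees, less where a joint would pass 70% of its speed; a pose out of reach is approached as far as the arm can. A call with a gripper value outside its range is refused whole. The fingers move at their own pace and stop on an object; "newtons" is the grip in N (left out, the last holds). Time passes only in rows, so rows that repeat a pose let the fingers close. It gives the time, the measured TCP pose, the force, the opening and the grip force at its end, in the units of the state.
- get_state(): the state, without advancing time (a new reading comes with each control period).
- optics.get_image(name): name is "scene" or "top" or "wrist"; returns a dict with "pixels" (400x640x3 uint8, blue, green, red), "K" (3x3 intrinsics, pixels), "k1" (the pictures are not rectified: a ray, as slopes to the right and down, at radius r is drawn at 1 + k1 r^2 times it, then the intrinsics apply), "rvec" (rotation vector, rad) and "tvec" (3), from world to camera coordinates, as OpenCV has them; the wrist camera has in their place "T_tool_cam" (4x4, takes a point from camera to tool coordinates, whose origin is the TCP and whose axes are the flange's). Camera axes: x right, y down, z forward; pixel columns grow to the right and rows downward; lengths in m; the calibration is good to about 2 mm. A picture is of the moment at which its call begins: read the wrist's pose just before it. There is no depth.
- sign_off(): hands the job in; it is judged then, once.
The state is a dict: "clock": time; "qpos": joint angles; "qd": joint speeds; "effort": joint torques, N m; "position": TCP position; "ee_rot": TCP orientation; "contact_force": force on the tool from outside, world axes, zero at the start; "moment": the same for the moment, N m; "width": finger opening in m; "gripper_force": force on a finger pad.
Only numpy, scipy, OpenCV 4.12 (cv2) and the standard library are available. Lean on these libraries where they do the work, as an engineer would, in place of code of your own. Each camera call takes 0.05 s, during which the arm holds its last target. There are 200 camera calls.

### The job

Lift the aluminium specimen carrier (the one with the tapered nose, with a flat black tab to grip it by), set it down flat on the nest's plate with its nose between the wide ends of the guide rails, and let go. Then push it along the plate so that the rails lead it in and its nose centres itself fully home in the steel vee at the end, bearing on both flanks; keep it pressed there with roughly 12 newtons for one second, and withdraw, leaving it seated. Never push it into the rails or the vee with more than 20 newtons, and leave the other objects where they are.

Things in the scene. Friction and masses are not known exactly. Their poses are not given: they have to be found in the camera images.
- carrier: Loose slippery aluminium block (friction about 0.2), 0.3 kg, 70 long (x), 50 wide (y), 20 high, starting on the bench. On it a flat black tab 30 long (x), 12 thick (y), 20 to 48 mm above the underside, and a small white chip near the nose. The last 21 mm towards +x taper, each side at 30 degrees to x, to a flat nose 26 wide. Origin: centre of the underside; nose face at x = +35, flat rear face at x = -35, full width.
- carrier_tab (a point): Centre of the top of the carrier's tab: 7 mm behind the carrier's origin (x = -7), 48 mm above its underside. Grip the tab across its 12 mm thickness (carrier's y).
- carrier_nose (a point): Centre of the carrier's nose face, at x = +35, z = 10 mm in the carrier's frame.
- nest: Fixed aluminium plate 260 (x) by 160 (y), 10 thick, with two steel rails 16 high on it. Origin: centre of its underside; the carrier is pushed in along +x. The rails' inner faces are 102 mm apart at the mouth (x = -40), converge straight to 56 at x = +40, then run parallel (the throat) to x = +115. The plate is bare from x = -130 to the mouth.
- rails: The two steel rails on the nest's plate, mirror images about its centre line, 12 mm thick, their tops 26 mm above the plate's underside. Origin and axes are the nest's.
- vee: Steel vee block that ends the throat, open towards the mouth, with a dark screw sleeve behind it. Its two flanks, each at 30 degrees to x, match the nose's. Origin: where the nose face's centre comes when both flanks bear, on the nest's centre line, 18.5 mm above the plate's underside; axes as the nest's. Set beforehand from x = +85 to +95 in the nest's frame; rigid.
- blank: A bystander that looks alike: an aluminium block 70 by 58 by 20 mm with square ends and a round black knob 22 in diameter, 24 high. Origin: centre of its underside. Leave it alone.
- jar: A bystander: a small closed jar, 52 in diameter, 65 high. Origin: centre of its underside.
- mount: A bystander: a grey round resin specimen mount, 38 in diameter, 22 high. Origin: centre of its underside.
- magazine: A bystander: a dark steel open-topped tray 120 by 55 by 45 mm. Origin: centre of its underside.
There are look-alikes about, which are no part of the job. Leave any pink or red look-alike of the carrier alone.

How it is judged:
By the outcome, as a careful person would: the job done as asked, in the order asked, and still so for the second after the job is handed in, with the robot touching nothing.
It also fails if it takes over 64 s, if anything falls off the work surface, if the arm or the gripper's body presses on something with over 40 N, if the wrist force passes 120 N, or if a joint passes its speed limit or range.

## Working session

There is one attempt and no reset: what is moved stays moved. The work goes in short steps, Python scripts to look and compute and a tool call to move; the robot and the scene stay as the last step left them, time stands still between calls to the robot, and variables do not carry over. Pictures are saved under pics/ and viewed, at most 10 in all, crops included, and the job is handed in when it is done.

Besides the shell and the picture viewer there is one more tool, called after ">>>" in YAML: its name, and indented under it one key for each argument. send_rows: Moves the arm, as the interface text tells. Its arguments: {"type":"object","properties":{"increments":{"type":"array"},"newtons":{"type":"number"}},"required":["increments"]}

```bash
mkdir -p pics; ls; cat > h.py <<'E'
import numpy as np, cv2
from rig import get_state, optics, sign_off
def grab(name,fn=None):
    s=get_state(); d=optics.get_image(name); 
    if fn: cv2.imwrite('pics/'+fn,d['pixels'])
    d['s']=s; return d
def cam(d):
    K=np.array(d['K'],float)
    if 'rvec' in d:
        R=cv2.Rodrigues(np.array(d['rvec'],float))[0]; t=np.array(d['tvec'],float).ravel()
        return K,R.T,-R.T@t
    from scipy.spatial.transform import Rotation as Ro
    q=d['s']['ee_rot']; Rt=Ro.from_quat([q[1],q[2],q[3],q[0]]).as_matrix()
    T=np.array(d['T_tool_cam']); return K,Rt@T[:3,:3],Rt@T[:3,3]+np.array(d['s']['position'])
def p2w(d,uv,z):
    K,R,c=cam(d); out=[]
    for u,v in np.atleast_2d(uv):
        x=np.array([(u-K[0,2])/K[0,0],(v-K[1,2])/K[1,1]]); y=x.copy()
        for _ in range(20): y=x/(1+d['k1']*(y@y))
        r=R@np.array([*y,1]); out.append(c+r*(z-c[2])/r[2])
    return np.array(out)
def w2p(d,P):
    K,R,c=cam(d); q=(np.atleast_2d(P)-c)@R; s=q[:,:2]/q[:,2:]
    s=s*(1+d['k1']*(s**2).sum(1,keepdims=True)); return s*[K[0,0],K[1,1]]+K[:2,2]
E
python3 - <<'E'
from h import *
d=grab('top','top0.png'); print(d['K'],d['k1'],cam(d)[2]); print(get_state())
d=grab('scene','scene0.png')
E
```

```text
pics
[[422.55939791   0.         316.3086089 ]
 [  0.         422.55939791 188.32078737]
 [  0.           0.           1.        ]] -0.08552709303213292 [ 0.45372089 -0.00243842  1.40394885]
{'clock': 0.05, 'qpos': array([ 1.12601936e+00,  2.76582231e-01,  1.50611381e+00,  6.57887651e-06,
        1.36070112e+00, -1.20987541e-01]), 'qd': array([ 0.00038211, -0.00059728, -0.00403042,  0.00082457,  0.00042223,
       -0.00095301]), 'effort': array([ 7.30629436e-04, -4.18083465e+01, -2.46674931e+01, -3.27606986e-04,
        5.43756236e-03,  5.09822712e-06]), 'position': array([0.18271339, 0.5446493 , 0.23045469]), 'ee_rot': array([-2.54930304e-04,  1.61189048e-01,  9.86923136e-01, -8.65497612e-04]), 'contact_force': array([0.89603328, 0.1289372 , 0.14008234]), 'moment': array([-0.00281851, -0.0081739 ,  0.07764022]), 'gripper_force': 0.0, 'width': 0.08536178459048592}
```

View pics/top0.png

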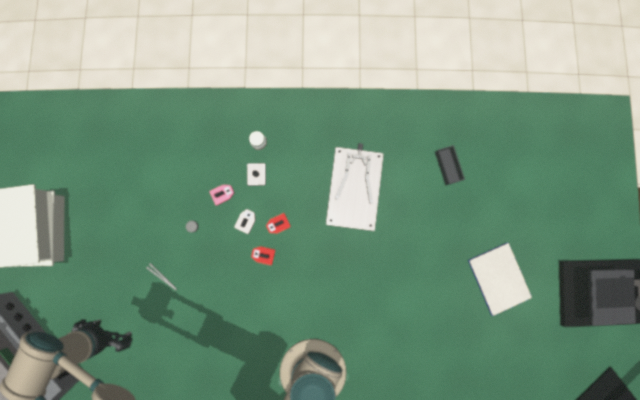

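View pics/scene0.png

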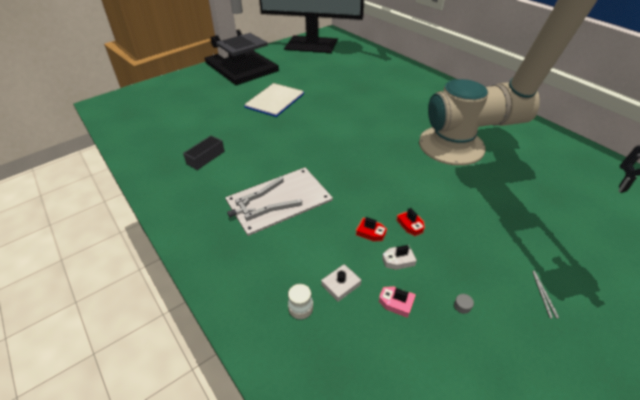

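The top view shows these candidates: the white tapered block with a flat tab at (245,221), the square blank with a round knob at (256,174), a pink look-alike at (221,194), and red look-alikes at (278,224) and (263,256). I choose (245,221). The nest is at (355,189), with its vee towards the top of the image. Next I'll check a close crop and get rough positions.

```bash
python3 - <<'E'
from h import *
im=cv2.imread('pics/top0.png')
a=cv2.resize(im[195:275,200:300],(500,400),interpolation=2); b=cv2.resize(im[138:238,318:392],(296,400),interpolation=2)
cv2.imwrite('pics/crop0.png',np.hstack([a,b]))
d=grab('top')
print('car',p2w(d,[[245,221],[250,211],[240,231]],.02).round(3))
print('tab top',p2w(d,[[246,222]],.048).round(3))
print('nest corners',p2w(d,[[336,148],[383,153],[375,231],[326,224]],.01).round(3))
print('reds',p2w(d,[[278,224],[263,256],[221,194],[256,174]],.02).round(3))
d=grab('wrist'); print(d['K'],d['k1'],np.array(d['T_tool_cam']).round(3))
E
```

```text
car [[0.49  0.224 0.02 ]
 [0.522 0.208 0.02 ]
 [0.457 0.239 0.02 ]]
tab top [[0.486 0.216 0.048]]
nest corners [[ 0.736 -0.074  0.01 ]
 [ 0.72  -0.233  0.01 ]
 [ 0.46  -0.203  0.01 ]
 [ 0.482 -0.042  0.01 ]]
reds [[0.481 0.115 0.02 ]
 [0.376 0.163 0.02 ]
 [0.578 0.305 0.02 ]
 [0.645 0.191 0.02 ]]
[[304.63327255   0.         313.06555188]
 [  0.         304.63327255 201.66029427]
 [  0.           0.           1.        ]] 0.0186560774948763 [[ 0.    -0.96  -0.28   0.071]
 [ 1.     0.     0.001 -0.   ]
 [-0.001 -0.28   0.96  -0.142]
 [ 0.     0.     0.     1.   ]]
```

View pics/crop0.png

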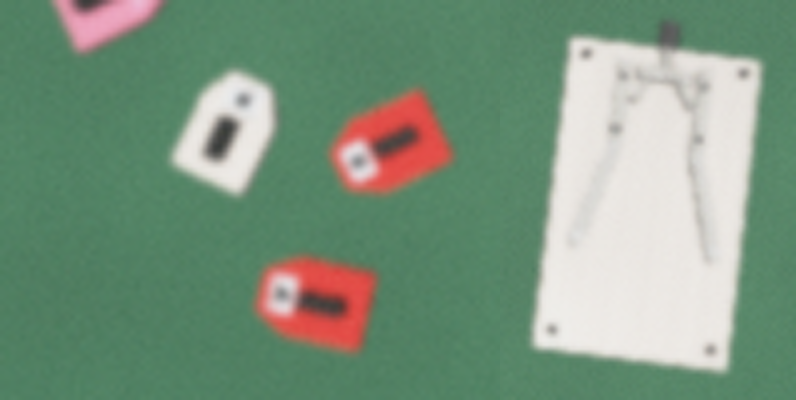

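The crop confirms the choice: a white tapered block with a flat black tab and a chip near the nose, heading about -25°. The nest's vee end points along about -7°. Moving to look from the wrist camera.

>>> send_rows:
  increments:
    - {"gripper": -1,"linear": [0.15,-0.16,-0.01],"delta_rot": [0,0,-0.06]}
    - {"gripper": -1,"linear": [0.15,-0.16,-0.01],"delta_rot": [0,0,-0.06]}
    - {"gripper": -1,"linear": [0.3,-0.325,-0.03],"delta_rot": [0,0,-0.113]}
    - {"gripper": -1,"linear": [0.3,-0.325,-0.03],"delta_rot": [0,0,-0.113]}
    - {"gripper": -1,"linear": [0.3,-0.325,-0.03],"delta_rot": [0,0,-0.113]}
    - {"gripper": -1,"linear": [0.3,-0.325,-0.03],"delta_rot": [0,0,-0.113]}
    - {"gripper": -1,"linear": [0.3,-0.325,-0.03],"delta_rot": [0,0,-0.113]}
    - {"gripper": -1,"linear": [0.3,-0.325,-0.03],"delta_rot": [0,0,-0.113]}

```text
clock: 1.0
position: [0.4547, 0.2503, 0.2044]
ee_rot: [0.0, 0.217, 0.976, 0.0]
contact_force: [0.8, 0.2, 0.6]
width: 0.0853
gripper_force: 0.0
```

>>> send_rows:
  increments:
    - {"gripper": -1,"linear": [0,0,0],"delta_rot": [0,0,0]}
    - {"gripper": -1,"linear": [0,0,0],"delta_rot": [0,0,0]}
    - {"gripper": -1,"linear": [0,0,0],"delta_rot": [0,0,0]}
    - {"gripper": -1,"linear": [0,0,0],"delta_rot": [0,0,0]}
    - {"gripper": -1,"linear": [0,0,0],"delta_rot": [0,0,0]}

```text
clock: 1.5
position: [0.4529, 0.2531, 0.2047]
ee_rot: [0.0, 0.216, 0.976, 0.0]
contact_force: [0.1, -0.7, 0.4]
width: 0.0855
gripper_force: 0.0
```

```bash
python3 - <<'E'
from h import *
d=grab('wrist','w1.png'); print(d['s']['position'],d['s']['clock'],cam(d)[1].round(2))
import pickle; pickle.dump(d,open('w1.pkl','wb'))
E
```

```text
[0.45285542 0.25306626 0.20471172] 1.5 [[ 0.42  0.87  0.25]
 [ 0.91 -0.4  -0.12]
 [ 0.    0.28 -0.96]]
```

View pics/w1.png

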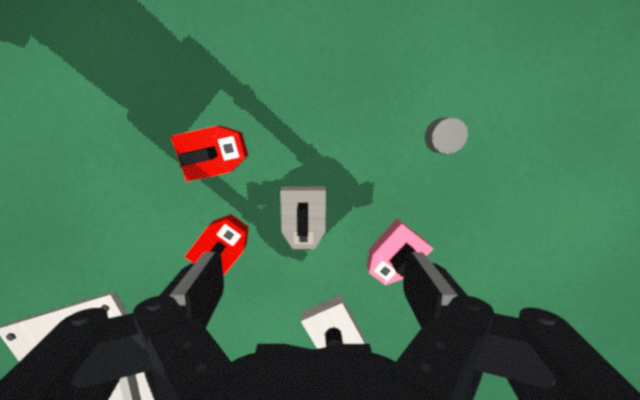

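The carrier is at (303,217), with its rear edge at row 187 and its nose at about (305,249). Reds are on the left and pink on the right. I'll fit the silhouette.

```bash
cat >> h.py <<'E'
from scipy.optimize import minimize
def fitcar(d,seed,x0,z0=0.0,win=70):
    im=cv2.GaussianBlur(d['pixels'],(3,3),0); hsv=cv2.cvtColor(im,cv2.COLOR_BGR2HSV)
    m=(hsv[...,1]<70).astype(np.uint8); n,l=cv2.connectedComponents(m)
    k=l[seed[1],seed[0]]; m=(l==k).astype(np.uint8)
    cs,_=cv2.findContours(m,0,1); m=cv2.drawContours(m*0,cs,-1,1,-1)
    pl=np.array([[-35,-25],[14,-25],[35,-13],[35,13],[14,25],[-35,25]])/1e3
    S=8; x,y=seed[0]-win,seed[1]-win
    M=cv2.resize(m[y:y+2*win,x:x+2*win]*255,None,fx=S/2,fy=S/2,interpolation=1)>127
    def sil(p):
        c,s=np.cos(p[2]),np.sin(p[2]); w=pl@np.array([[c,s],[-s,c]])+p[:2]
        P=np.vstack([np.c_[w,np.full(6,z0+h)] for h in (0,.02)])
        t=np.array([[-22,-6],[8,-6],[8,6],[-22,6]])/1e3@np.array([[c,s],[-s,c]])+p[:2]
        T=np.c_[np.vstack([t,t]),np.r_[np.full(4,z0+.02),np.full(4,z0+.048)]]
        r=np.zeros(M.shape,np.uint8)
        for Q in (P,T):
            h=cv2.convexHull(((w2p(d,Q)-[x,y]+.5)*S/2-.5).astype(np.float32))
            cv2.fillConvexPoly(r,np.round(h*16).astype(np.int32),1,shift=4)
        return r>0
    f=lambda q:(sil(np.array(x0)+q*[.01,.01,.1])^M).sum()/M.sum()
    best=None
    for k in range(3):
        r=minimize(f,np.zeros(3) if best is None else best.x,method='Nelder-Mead',options=dict(initial_simplex=(np.zeros(3) if best is None else best.x)+np.vstack([np.zeros(3),np.eye(3)*(1 if k<1 else -.3)])))
        if best is None or r.fun<best.fun: best=r
    p=np.array(x0)+best.x*[.01,.01,.1]; return p,best.fun,M.sum()/(S/2)**2
E
python3 - <<'E'
from h import *
import pickle; d=pickle.load(open('w1.pkl','rb'))
print(p2w(d,[[281,188],[325,187]],.02).round(4))
p,e,a=fitcar(d,(290,215),[.486,.224,-.44]); print(p,np.degrees(p[2]),e,a)
c,s=np.cos(p[2]),np.sin(p[2]); print('tab',p[0]-.007*c,p[1]-.007*s)
print('tab px',w2p(d,[[p[0]-.007*c,p[1]-.007*s,.048]]))
t=p2w(d,[[303,205]],.048); print(t)
E
```

```text
[[0.4459 0.2175 0.02  ]
 [0.4653 0.262  0.02  ]]
[ 0.48980342  0.22307798 -0.44545836] -25.522883760401324 0.055375854214123006 2743.75
tab 0.48348652812755255 0.22609408370109912
tab px [[301.80960552 222.80298186]]
[[0.46648449 0.2355445  0.048     ]]
```

>>> send_rows:
  increments:
    - {"gripper": 0,"linear": [0.0306,-0.027,0],"delta_rot": [0,0,-0.008]}
    - {"gripper": 0,"linear": [0.0306,-0.027,-0.04],"delta_rot": [0,0,-0.008]}
    - {"gripper": 0,"linear": [0.0306,-0.027,-0.08],"delta_rot": [0,0,-0.008]}
    - {"gripper": 0,"linear": [0.0306,-0.027,-0.125],"delta_rot": [0,0,-0.008]}
    - {"gripper": 0,"linear": [0.0306,-0.027,-0.125],"delta_rot": [0,0,-0.008]}
    - {"gripper": 0,"linear": [0.0306,-0.027,-0.125],"delta_rot": [0,0,-0.008]}
    - {"gripper": 0,"linear": [0.0306,-0.027,-0.125],"delta_rot": [0,0,-0.008]}

```text
clock: 2.25
position: [0.4861, 0.2259, 0.0818]
ee_rot: [0.002, 0.22, 0.975, 0.001]
contact_force: [-0.2, -0.2, 0.3]
width: 0.043
gripper_force: 0.0
```

```bash
python3 - <<'E'
from h import *
d=grab('wrist','w2.png'); print(d['s']['position'],d['s']['clock'],d['s']['width'])
print(w2p(d,[[.4835,.2261,.048]]))
E
```

```text
[0.48609166 0.22593951 0.08184297] 2.25 0.04298369566367909
[[311.31640195 228.21422511]]
```

View pics/w2.png

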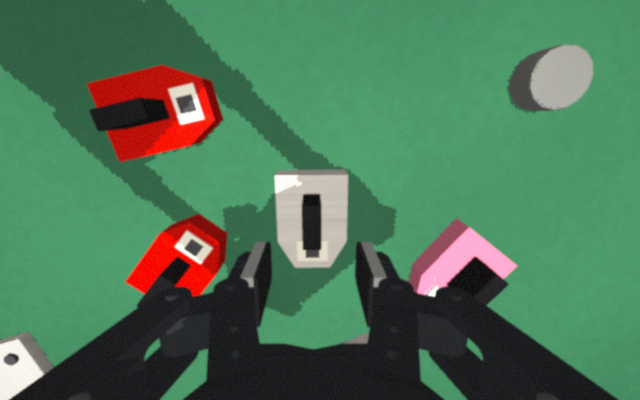

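The carrier is centred between the fingers, with its tab around (311,222). Refitting.

```bash
python3 - <<'E'
from h import *
d=grab('wrist'); s=d['s']; print(s['position'],s['clock'],s['ee_rot'])
p,e,a=fitcar(d,(290,215),[.49,.223,-.445],win=80); print(p,np.degrees(p[2]),e,a)
c,sn=np.cos(p[2]),np.sin(p[2]); t=np.array([p[0]-.007*c,p[1]-.007*sn]); print('tab',t,t-s['position'][:2])
print(w2p(d,[[p[0]+x*c,p[1]+x*sn,.048] for x in(-.022,.008)]))
E
```

```text
[0.48622951 0.22591528 0.08205812] 2.3 [0.00223566 0.22026708 0.97543614 0.00132117]
[ 0.48998556  0.22307939 -0.42991933] -24.632563005823158 0.0324 6718.75
tab [0.48362256 0.22599698] [-2.60694660e-03  8.16993439e-05]
[[310.77779556 204.90011383]
 [311.54028422 250.28329456]]
```

>>> send_rows:
  increments:
    - {"gripper": 0,"linear": [-0.001,0,-0.02],"delta_rot": [0,0,0.006]}
    - {"gripper": 0,"linear": [-0.001,0,-0.04],"delta_rot": [0,0,0.006]}
    - {"gripper": 0,"linear": [-0.001,0,-0.055],"delta_rot": [0,0,0.006]}
    - {"gripper": 0,"linear": [-0.001,0,-0.055],"delta_rot": [0,0,0.006]}
    - {"gripper": 0,"linear": [-0.001,0,-0.055],"delta_rot": [0,0,0.006]}
  newtons: 60

```text
clock: 2.85
position: [0.4843, 0.2253, 0.0258]
ee_rot: [0.001, 0.218, 0.976, 0.001]
contact_force: [0.0, -0.8, -0.1]
width: 0.0428
gripper_force: 0.0
```

>>> send_rows:
  increments:
    - {"gripper": 1,"linear": [0,0,0],"delta_rot": [0,0,0]}
    - {"gripper": 1,"linear": [0,0,0],"delta_rot": [0,0,0]}
    - {"gripper": 1,"linear": [0,0,0],"delta_rot": [0,0,0]}
    - {"gripper": 1,"linear": [0,0,0],"delta_rot": [0,0,0]}
    - {"gripper": 1,"linear": [0,0,0],"delta_rot": [0,0,0]}
    - {"gripper": 1,"linear": [0,0,0],"delta_rot": [0,0,0]}
  newtons: 60

```text
clock: 3.45
position: [0.4843, 0.2253, 0.0258]
ee_rot: [0.001, 0.218, 0.976, 0.001]
contact_force: [-0.1, 0.2, 7.0]
width: 0.011
gripper_force: 59.4
```

>>> send_rows:
  increments:
    - {"gripper": 1,"linear": [0,0,0.04],"delta_rot": [0,0,0]}
    - {"gripper": 1,"linear": [0,0,0.08],"delta_rot": [0,0,0]}
    - {"gripper": 1,"linear": [0,0,0.12],"delta_rot": [0,0,0]}
    - {"gripper": 1,"linear": [0.02,-0.035,0.14],"delta_rot": [0,0,0.05]}
    - {"gripper": 1,"linear": [0.04,-0.07,0.16],"delta_rot": [0,0,0.1]}
    - {"gripper": 1,"linear": [0.06,-0.105,0.18],"delta_rot": [0,0,0.15]}
    - {"gripper": 1,"linear": [0.08,-0.14,0.2],"delta_rot": [0,0,0.2]}
    - {"gripper": 1,"linear": [0.1,-0.175,0.22],"delta_rot": [0,0,0.25]}

```text
clock: 4.25
position: [0.5832, 0.0486, 0.2449]
ee_rot: [-0.001, 0.093, 0.996, 0.0]
contact_force: [1.0, -0.2, -2.2]
width: 0.0108
gripper_force: 59.5
```

>>> send_rows:
  increments:
    - {"gripper": 1,"linear": [0.02,-0.035,0.01],"delta_rot": [0,0,0.06]}
    - {"gripper": 1,"linear": [0.04,-0.07,0.02],"delta_rot": [0,0,0.06]}
    - {"gripper": 1,"linear": [0.06,-0.105,0.03],"delta_rot": [0,0,0.06]}
    - {"gripper": 1,"linear": [0.08,-0.14,0.03],"delta_rot": [0,0,0.06]}
    - {"gripper": 1,"linear": [0.1,-0.17,0.03],"delta_rot": [0,0,0.06]}
    - {"gripper": 1,"linear": [0.116,-0.2,0.03],"delta_rot": [0,0,0.06]}
    - {"gripper": 1,"linear": [0.116,-0.2,0.03],"delta_rot": [0,0,0.06]}
    - {"gripper": 1,"linear": [0.116,-0.2,0.03],"delta_rot": [0,0,0.06]}

```text
clock: 5.05
position: [0.6988, -0.1505, 0.2729]
ee_rot: [-0.002, 0.065, 0.998, 0.001]
contact_force: [-0.3, 0.3, -2.4]
width: 0.0108
gripper_force: 59.5
```

```bash
python3 - <<'E'
from h import *
d=grab('wrist','w3.png'); print(d['s'])
import pickle; pickle.dump(d,open('w3.pkl','wb'))
E
```

```text
{'clock': 5.05, 'qpos': array([-3.09761898e-01,  4.80750412e-01,  1.08371986e+00,  6.64655674e-04,
        1.58043775e+00, -1.75034038e+00]), 'qd': array([ 0.02689772, -0.02805825,  0.01637222,  0.00919133,  0.00620377,
        0.00095809]), 'effort': array([-1.32904362e+00, -5.57475758e+01, -2.73622030e+01, -1.86363263e-01,
       -1.52033754e-01, -7.22729776e-03]), 'position': array([ 0.69883438, -0.15054999,  0.27288952]), 'ee_rot': array([-1.52782570e-03,  6.50601902e-02,  9.97879909e-01,  7.23944675e-04]), 'contact_force': array([-0.33535717,  0.27265003, -2.43606521]), 'moment': array([0.01415493, 0.01560681, 0.02823144]), 'gripper_force': 59.47965145111084, 'width': 0.010812601828720635}
```

View pics/w3.png

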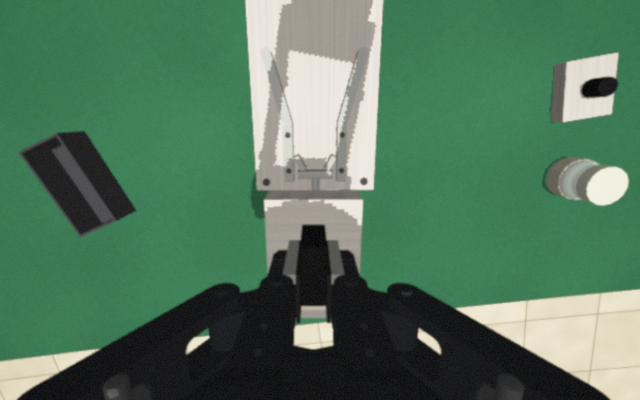

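The held carrier's rear edge is at row 198. The nest plate runs from its front corners at (258,190) and (374,188) upwards, with the vee at about (315,170). Fitting the plate edges.

```bash
python3 - <<'E'
from h import *
import pickle; d=pickle.load(open('w3.pkl','rb'))
im=d['pixels']; cv2.imwrite('pics/nz.png',cv2.resize(im[0:200,235:395],None,fx=3,fy=3,interpolation=2))
def edges(d,z=.01):
    sat=cv2.cvtColor(d['pixels'],cv2.COLOR_BGR2HSV)[...,1].astype(float); return sat
sat=edges(d); L=[];R=[]
for v in range(5,180,3):
    r=sat[v]; 
    def cross(idx):
        for a,b in zip(idx[:-1],idx[1:]):
            if (r[a]-70)*(r[b]-70)<0: return a+(b-a)*(70-r[a])/(r[b]-r[a])
    l=cross(list(range(315,200,-1))) if r[315]<70 else None
    l=cross(list(range(225,300))); q=cross(list(range(410,340,-1)))
    if l and q: L.append((l,v)); R.append((q,v))
L=p2w(d,L,.01);R=p2w(d,R,.01)
yaws=[]
for n,P in(('L',L),('R',R)):
    vx,vy,x0,y0=cv2.fitLine(P[:,:2].astype(np.float32),cv2.DIST_HUBER,0,1e-4,1e-4).ravel()
    if vx<0: vx,vy=-vx,-vy
    res=(P[:,0]-x0)*-vy+(P[:,1]-y0)*vx
    print(n,np.degrees(np.arctan2(vy,vx)),x0,y0,res.std(),abs(res).max())
    yaws.append((np.arctan2(vy,vx),x0,y0))
th=np.mean([y[0] for y in yaws]); u=np.array([np.cos(th),np.sin(th)]);n=np.array([-u[1],u[0]])
o=[np.dot(n,y[1:]) for y in yaws]; print('yaw',np.degrees(th),'width',o[0]-o[1],'mid offset',np.mean(o))
print('front corners',p2w(d,[[257.5,190],[374,189]],.01), p2w(d,[[257.5,190],[374,189]],.01)[:,:2]@u)
T=grab('top'); c=p2w(T,[[336,148],[383,153],[375,231],[326,224]],.01)[:,:2]
print('top',c@u,c@n)
E
```

```text
L -7.1754565 0.64592093 -0.2229703 0.00013839181240904574 0.0004778453111032501
R -6.937451 0.62371725 -0.057338182 0.00012495487394896047 0.0002628159905908151
yaw -7.0564537 width -0.1616499 mid offset -0.061106883
front corners [[ 0.71841592 -0.22933289  0.01      ]
 [ 0.7377423  -0.07113241  0.01      ]] [0.74114728 0.74089278]
top [0.73961017 0.74342173 0.48104277 0.48327345] [ 0.01649557 -0.14225581 -0.14531361  0.01770845]
```

View pics/nz.png

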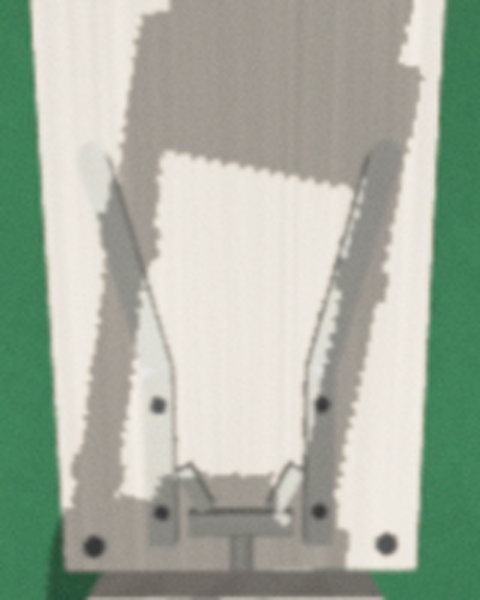

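The plate edges fit to 0.14 mm. The measured width is 161.6 against 160, and the yaw is -7.06°. The wrist and top views agree within 2 mm. Now moving back over the plate and down.

>>> send_rows:
  increments:
    - {"gripper": 1,"linear": [-0.04,0.0055,0],"delta_rot": [0,0,0.007]}
    - {"gripper": 1,"linear": [-0.08,0.011,0],"delta_rot": [0,0,0.007]}
    - {"gripper": 1,"linear": [-0.12,0.0165,-0.02],"delta_rot": [0,0,0.007]}
    - {"gripper": 1,"linear": [-0.165,0.022,-0.04],"delta_rot": [0,0,0.007]}
    - {"gripper": 1,"linear": [-0.165,0.022,-0.08],"delta_rot": [0,0,0.007]}
    - {"gripper": 1,"linear": [-0.165,0.022,-0.12],"delta_rot": [0,0,0.007]}
    - {"gripper": 1,"linear": [-0.165,0.022,-0.16],"delta_rot": [0,0,0.007]}
    - {"gripper": 1,"linear": [-0.165,0.022,-0.19],"delta_rot": [0,0,0.007]}

```text
clock: 5.95
position: [0.5326, -0.1262, 0.0833]
ee_rot: [-0.001, 0.06, 0.998, 0.0]
contact_force: [-0.7, 0.2, -2.5]
width: 0.0106
gripper_force: 59.5
```

>>> send_rows:
  increments:
    - {"gripper": 1,"linear": [0,0,-0.02],"delta_rot": [0,0,0]}
    - {"gripper": 1,"linear": [0,0,-0.03],"delta_rot": [0,0,0]}
    - {"gripper": 1,"linear": [0,0,-0.03],"delta_rot": [0,0,0]}
    - {"gripper": 1,"linear": [0,0,-0.03],"delta_rot": [0,0,0]}
    - {"gripper": 1,"linear": [0,0,-0.03],"delta_rot": [0,0,0]}

```text
clock: 6.45
position: [0.5355, -0.1282, 0.0561]
ee_rot: [0.002, 0.061, 0.998, -0.0]
contact_force: [-0.0, 0.4, -2.2]
width: 0.0107
gripper_force: 59.4
```

```bash
python3 - <<'E'
from h import *
s=get_state(); print(s['position'],s['ee_rot'],s['contact_force'],s['clock'])
d=grab('wrist','w4.png')
E
```

```text
[ 0.53546027 -0.12818441  0.05608967] [ 1.52597718e-03  6.06482667e-02  9.98157946e-01 -4.16278838e-04] [-0.03332656  0.35994214 -2.19267118] 6.45
```

View pics/w4.png

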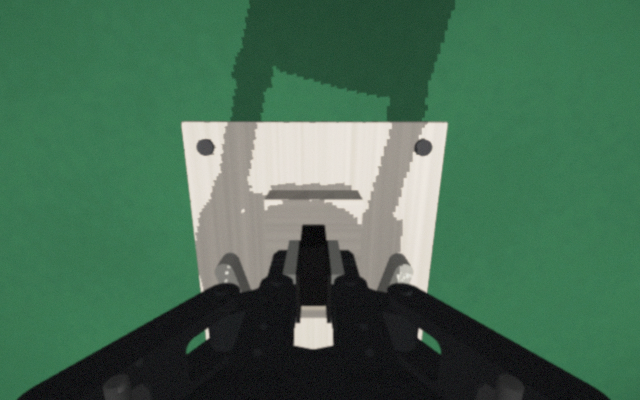

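The carrier's rear edge (265–362, row 195) is centred on the plate (181–447, row 122). The rail ends are at (227,265) and (405,270). Lowering.

>>> send_rows:
  increments:
    - {"gripper": 1,"linear": [0,0,-0.01],"delta_rot": [0,0,0]}
    - {"gripper": 1,"linear": [0,0,-0.015],"delta_rot": [0,0,0]}
    - {"gripper": 1,"linear": [0,0,-0.018],"delta_rot": [0,0,0]}
    - {"gripper": 1,"linear": [0,0,-0.019],"delta_rot": [0,0,0]}
    - {"gripper": 1,"linear": [0,0,-0.019],"delta_rot": [0,0,0]}
    - {"gripper": 1,"linear": [0,0,-0.019],"delta_rot": [0,0,0]}

```text
clock: 7.1
position: [0.5343, -0.1281, 0.0358]
ee_rot: [0.0, 0.061, 0.998, 0.0]
contact_force: [-0.7, -0.1, 2.6]
width: 0.011
gripper_force: 60.1
```

```bash
python3 - <<'E'
from h import *
d=grab('wrist'); s=d['s']; print(s['position'],s['contact_force'])
th=np.radians(-7.06);u=np.array([np.cos(th),np.sin(th)]);n=np.array([-u[1],u[0]])
sat=cv2.cvtColor(d['pixels'],cv2.COLOR_BGR2HSV)[...,1]
for v in (110,115,125,140,160,180):
    r=np.where(sat[v,150:480]<70)[0]
    if len(r)>50:
        P=p2w(d,[[150+r[0]-.5,v],[150+r[-1]+.5,v]],.01)[:,:2]; print(v,P@n,(P@n).mean(),(P@u))
print('tcp u,n',s['position'][:2]@u,s['position'][:2]@n)
E
```

```text
[ 0.53426917 -0.1280811   0.0357889 ] [-0.66049899 -0.12766609  2.63169225]
125 [-0.14066299  0.01801513] -0.061323925021240226 [0.48162124 0.48136742]
140 [-0.14121134  0.01859625] -0.06130754652757001 [0.48946311 0.48921196]
160 [-0.14104721  0.01902214] -0.06101253393645394 [0.50026453 0.50002046]
180 [-0.14086434  0.01889545] -0.06098444234849441 [0.51148351 0.51124568]
tcp u,n 0.5459606151348212 -0.061443675543702586
```

>>> send_rows:
  increments:
    - {"gripper": 0,"linear": [0,0,0],"delta_rot": [0,0,0]}
    - {"gripper": 0,"linear": [0,0,0],"delta_rot": [0,0,0]}
    - {"gripper": 0,"linear": [0,0,0],"delta_rot": [0,0,0]}
    - {"gripper": 0,"linear": [0,0,0.02],"delta_rot": [0,0,0]}
    - {"gripper": 0,"linear": [0,0,0.05],"delta_rot": [0,0,0]}
    - {"gripper": 0,"linear": [0,0,0.08],"delta_rot": [0,0,0]}
    - {"gripper": 0,"linear": [0,0,0.08],"delta_rot": [0,0,0]}

```text
clock: 7.85
position: [0.5374, -0.1291, 0.1195]
ee_rot: [0.004, 0.061, 0.998, -0.001]
contact_force: [0.6, 0.1, -0.4]
width: 0.0426
gripper_force: 0.0
```

>>> send_rows:
  increments:
    - {"gripper": 1,"linear": [-0.03,0.0037,0],"delta_rot": [0,0,0]}
    - {"gripper": 1,"linear": [-0.065,0.008,0],"delta_rot": [0,0,0]}
    - {"gripper": 1,"linear": [-0.065,0.008,0],"delta_rot": [0,0,0]}
    - {"gripper": 1,"linear": [-0.065,0.008,0],"delta_rot": [0,0,0]}
    - {"gripper": 1,"linear": [-0.065,0.008,0],"delta_rot": [0,0,0]}
  newtons: 60

```text
clock: 8.35
position: [0.4704, -0.1204, 0.1154]
ee_rot: [0.001, 0.061, 0.998, -0.0]
contact_force: [0.4, -0.3, 0.1]
width: -0.0001
gripper_force: 0.0
```

```bash
python3 - <<'E'
from h import *
d=grab('wrist','w5.png'); s=d['s']; print(s['position'],s['ee_rot'],s['contact_force'],s['width'],s['clock'])
E
```

```text
[ 0.47040676 -0.12040048  0.1154434 ] [ 6.42717485e-04  6.09070524e-02  9.98143228e-01 -1.19319300e-04] [ 0.39737992 -0.25804007  0.12825663] -0.0001017148844547656 8.35
```

View pics/w5.png

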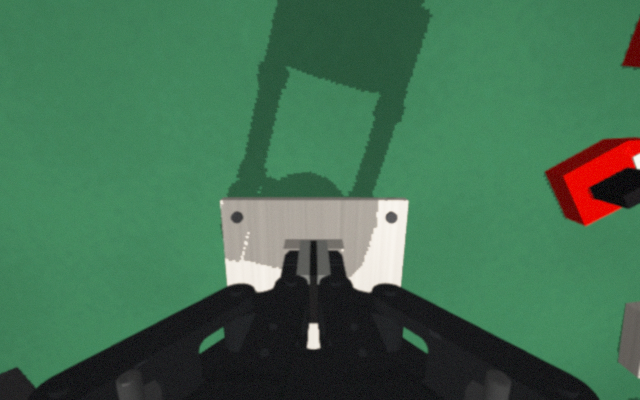

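The carrier's rear edge is at (284–344, row 243), ahead of the shut fingers and upright. Going down behind it and starting to push.

>>> send_rows:
  increments:
    - {"gripper": 1,"linear": [0,0,-0.035],"delta_rot": [0,0,0]}
    - {"gripper": 1,"linear": [0,0,-0.07],"delta_rot": [0,0,0]}
    - {"gripper": 1,"linear": [0,0,-0.09],"delta_rot": [0,0,0]}
    - {"gripper": 1,"linear": [0,0,-0.096],"delta_rot": [0,0,0]}
    - {"gripper": 1,"linear": [0,0,-0.096],"delta_rot": [0,0,0]}
    - {"gripper": 1,"linear": [0,0,-0.096],"delta_rot": [0,0,0]}

```text
clock: 9.0
position: [0.4706, -0.1205, 0.0202]
ee_rot: [0.001, 0.061, 0.998, -0.0]
contact_force: [-0.4, -0.4, 0.3]
width: -0.0002
gripper_force: 0.0
```

>>> send_rows:
  increments:
    - {"gripper": 1,"linear": [0.005,-0.0006,0],"delta_rot": [0,0,0]}
    - {"gripper": 1,"linear": [0.01,-0.0012,0],"delta_rot": [0,0,0]}
    - {"gripper": 1,"linear": [0.015,-0.0018,0],"delta_rot": [0,0,0]}
    - {"gripper": 1,"linear": [0.02,-0.0024,0],"delta_rot": [0,0,0]}
    - {"gripper": 1,"linear": [0.025,-0.003,0],"delta_rot": [0,0,0]}
    - {"gripper": 1,"linear": [0.03,-0.0036,0],"delta_rot": [0,0,0]}
    - {"gripper": 1,"linear": [0.034,-0.0042,0],"delta_rot": [0,0,0]}
    - {"gripper": 1,"linear": [0.034,-0.0042,0],"delta_rot": [0,0,0]}

```text
clock: 9.8
position: [0.5041, -0.1244, 0.0195]
ee_rot: [0.0, 0.061, 0.998, -0.0]
contact_force: [0.3, 1.1, -0.4]
width: 0.0001
gripper_force: 0.0
```

>>> send_rows:
  increments:
    - {"gripper": 1,"linear": [0.005,-0.0006,0],"delta_rot": [0,0,0]}
    - {"gripper": 1,"linear": [0.01,-0.0012,0],"delta_rot": [0,0,0]}
    - {"gripper": 1,"linear": [0.015,-0.0018,0],"delta_rot": [0,0,0]}
    - {"gripper": 1,"linear": [0.02,-0.0025,0],"delta_rot": [0,0,0]}
    - {"gripper": 1,"linear": [0.025,-0.0031,0],"delta_rot": [0,0,0]}
    - {"gripper": 1,"linear": [0.03,-0.0037,0],"delta_rot": [0,0,0]}
    - {"gripper": 1,"linear": [0.034,-0.0042,0],"delta_rot": [0,0,0]}
    - {"gripper": 1,"linear": [0.034,-0.0042,0],"delta_rot": [0,0,0]}

```text
clock: 10.6
position: [0.5384, -0.1287, 0.0196]
ee_rot: [0.001, 0.061, 0.998, -0.0]
contact_force: [0.3, 0.0, -0.2]
width: 0.0
gripper_force: 0.0
```

```bash
python3 - <<'E'
from h import *
d=grab('wrist'); s=d['s']; print(s['position'],s['contact_force'],s['clock'])
th=np.radians(-7.06);u=np.array([np.cos(th),np.sin(th)]);n=np.array([-u[1],u[0]])
print(s['position'][:2]@u,s['position'][:2]@n)
d=grab('top'); cv2.imwrite('pics/t2.png',cv2.resize(d['pixels'][138:238,318:398],None,fx=5,fy=5,interpolation=2))
sc=grab('scene'); c=w2p(sc,[[.6,-.14,.02]])[0].astype(int); a=sc['pixels'][c[1]-50:c[1]+50,c[0]-60:c[0]+60]
cv2.imwrite('pics/s2.png',cv2.resize(a,None,fx=6,fy=6,interpolation=2))
E
```

```text
[ 0.53838179 -0.12866575  0.01962006] [ 0.33387681  0.0107379  -0.22169475] 10.6
0.5501139053860845 -0.0615184116901234
```

View pics/s2.png

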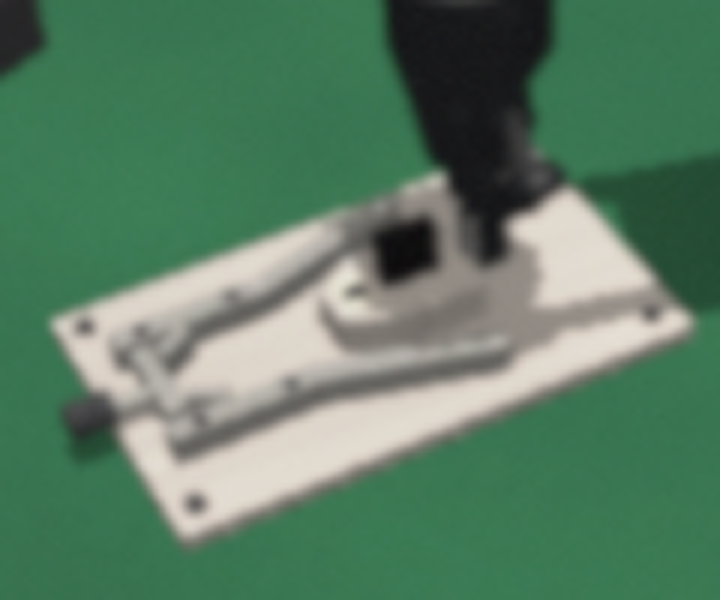

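The carrier is at (400,290), between the rails with its tab upright and the fingers bearing on its rear. That was the last picture, so I go on by force readings and numbers.

>>> send_rows:
  increments:
    - {"gripper": 1,"linear": [0.005,-0.0006,0],"delta_rot": [0,0,0]}
    - {"gripper": 1,"linear": [0.01,-0.0012,0],"delta_rot": [0,0,0]}
    - {"gripper": 1,"linear": [0.015,-0.0018,0],"delta_rot": [0,0,0]}
    - {"gripper": 1,"linear": [0.02,-0.0025,0],"delta_rot": [0,0,0]}
    - {"gripper": 1,"linear": [0.025,-0.0031,0],"delta_rot": [0,0,0]}
    - {"gripper": 1,"linear": [0.03,-0.0037,0],"delta_rot": [0,0,0]}
    - {"gripper": 1,"linear": [0.034,-0.0042,0],"delta_rot": [0,0,0]}
    - {"gripper": 1,"linear": [0.034,-0.0042,0],"delta_rot": [0,0,0]}

```text
clock: 11.55
position: [0.5724, -0.1329, 0.0196]
ee_rot: [0.001, 0.061, 0.998, -0.0]
contact_force: [0.0, -1.0, 0.6]
width: 0.0
gripper_force: 0.0
```

>>> send_rows:
  increments:
    - {"gripper": 1,"linear": [0.002,-0.0002,0],"delta_rot": [0,0,0]}
    - {"gripper": 1,"linear": [0.004,-0.0005,0],"delta_rot": [0,0,0]}
    - {"gripper": 1,"linear": [0.006,-0.0007,0],"delta_rot": [0,0,0]}
    - {"gripper": 1,"linear": [0.008,-0.001,0],"delta_rot": [0,0,0]}
    - {"gripper": 1,"linear": [0.01,-0.0012,0],"delta_rot": [0,0,0]}
    - {"gripper": 1,"linear": [0.012,-0.0015,0],"delta_rot": [0,0,0]}
    - {"gripper": 1,"linear": [0.014,-0.0017,0],"delta_rot": [0,0,0]}
    - {"gripper": 1,"linear": [0.014,-0.0017,0],"delta_rot": [0,0,0]}

```text
clock: 12.35
position: [0.5859, -0.1345, 0.0196]
ee_rot: [0.0, 0.061, 0.998, -0.0]
contact_force: [0.6, 0.7, -0.0]
width: -0.0002
gripper_force: 0.0
```

>>> send_rows:
  increments:
    - {"gripper": 1,"linear": [0.0015,-0.0002,0],"delta_rot": [0,0,0]}
    - {"gripper": 1,"linear": [0.003,-0.0004,0],"delta_rot": [0,0,0]}
    - {"gripper": 1,"linear": [0.0045,-0.0006,0],"delta_rot": [0,0,0]}
    - {"gripper": 1,"linear": [0.006,-0.0007,0],"delta_rot": [0,0,0]}
    - {"gripper": 1,"linear": [0.0075,-0.0009,0],"delta_rot": [0,0,0]}
    - {"gripper": 1,"linear": [0.009,-0.0011,0],"delta_rot": [0,0,0]}
    - {"gripper": 1,"linear": [0.01,-0.0012,0],"delta_rot": [0,0,0]}
    - {"gripper": 1,"linear": [0.01,-0.0012,0],"delta_rot": [0,0,0]}

```text
clock: 13.15
position: [0.5957, -0.1356, 0.0195]
ee_rot: [0.0, 0.061, 0.998, 0.0]
contact_force: [-0.1, 0.3, -0.1]
width: 0.0
gripper_force: 0.1
```

```bash
python3 - <<'E'
from h import *
s=get_state(); print(s['position'],s['contact_force'],s['clock'])
th=np.radians(-7.06);u=np.array([np.cos(th),np.sin(th)]);n=np.array([-u[1],u[0]])
print(s['position'][:2]@u,s['position'][:2]@n)
# carrier rear top edge in wrist view: nongreen dark-> search gradient rows on columns around centre
d=grab('wrist'); s=d['s']; z=.030
for off in (-.015,.015):
    pr=[w2p(d,[[*( (s['position'][:2]@u+a)*u+(-.0612+off)*n),z]])[0] for a in (.005,.011,.017)]
    x=int(pr[1][0]); g=cv2.cvtColor(d['pixels'],7)[:,x].astype(int); print(x,[p[1].round(1) for p in pr],g[int(pr[0][1])-20:int(pr[2][1])+20])
E
```

```text
[ 0.59570942 -0.13558333  0.01954676] [-0.07568659  0.3227347  -0.1280936 ] 13.15
0.6078571090207208 -0.06133748803125001
282 [np.float64(276.0), np.float64(286.9), np.float64(297.6)] [121 118 120 116 115 114 107  98  95  94  90  76  56  44  28  26  33  21
  22  18  18  15  23  17  16  13  18  13  21  15   9  10  12  19  16  15
  16  15  10  18  14   7  14  11  23  14  15  15  14  15  11  15   9  18
  15  19  19  17  19  13  19  13]
344 [np.float64(276.1), np.float64(287.0), np.float64(297.7)] [119 113 116 113 110 102  97  91  87  79  70  54  40  33  24  25  23  18
  14   9  20  14  17   9  20  16  18  13  20  18  24  14  22   4  18  20
  15   9   8  23  16  20  16  17  16  14  18  19  18  10  15  16   9  17
  16  18  12  18  16   9  17]
```

>>> send_rows:
  increments:
    - {"gripper": 1,"linear": [0.0005,-0.0001,0],"delta_rot": [0,0,0]}
    - {"gripper": 1,"linear": [0.001,-0.0001,0],"delta_rot": [0,0,0]}
    - {"gripper": 1,"linear": [0.0015,-0.0002,0],"delta_rot": [0,0,0]}
    - {"gripper": 1,"linear": [0.002,-0.0002,0],"delta_rot": [0,0,0]}
    - {"gripper": 1,"linear": [0.0025,-0.0003,0],"delta_rot": [0,0,0]}
    - {"gripper": 1,"linear": [0.003,-0.0004,0],"delta_rot": [0,0,0]}

```text
clock: 13.8
position: [0.5983, -0.1359, 0.0195]
ee_rot: [-0.0, 0.061, 0.998, 0.0]
contact_force: [-1.1, 1.1, -0.1]
width: -0.0001
gripper_force: 0.4
```

>>> send_rows:
  increments:
    - {"gripper": 1,"linear": [0.0005,-0.0001,0],"delta_rot": [0,0,0]}
    - {"gripper": 1,"linear": [0.001,-0.0001,0],"delta_rot": [0,0,0]}
    - {"gripper": 1,"linear": [0.0015,-0.0002,0],"delta_rot": [0,0,0]}
    - {"gripper": 1,"linear": [0.002,-0.0002,0],"delta_rot": [0,0,0]}
    - {"gripper": 1,"linear": [0.002,-0.0002,0],"delta_rot": [0,0,0]}

```text
clock: 14.3
position: [0.6005, -0.1362, 0.0196]
ee_rot: [0.0, 0.061, 0.998, 0.0]
contact_force: [-0.9, -0.4, -0.9]
width: -0.0002
gripper_force: 0.2
```

>>> send_rows:
  increments:
    - {"gripper": 1,"linear": [0.0005,-0.0001,0],"delta_rot": [0,0,0]}
    - {"gripper": 1,"linear": [0.001,-0.0001,0],"delta_rot": [0,0,0]}
    - {"gripper": 1,"linear": [0.0015,-0.0002,0],"delta_rot": [0,0,0]}
    - {"gripper": 1,"linear": [0.002,-0.0002,0],"delta_rot": [0,0,0]}
    - {"gripper": 1,"linear": [0.002,-0.0002,0],"delta_rot": [0,0,0]}

```text
clock: 14.8
position: [0.6025, -0.1364, 0.0195]
ee_rot: [0.0, 0.061, 0.998, 0.0]
contact_force: [-0.4, 0.2, 0.4]
width: 0.0001
gripper_force: 0.2
```

>>> send_rows:
  increments:
    - {"gripper": 1,"linear": [0.0005,-0.0001,0],"delta_rot": [0,0,0]}
    - {"gripper": 1,"linear": [0.001,-0.0001,0],"delta_rot": [0,0,0]}
    - {"gripper": 1,"linear": [0.0015,-0.0002,0],"delta_rot": [0,0,0]}
    - {"gripper": 1,"linear": [0.002,-0.0002,0],"delta_rot": [0,0,0]}
    - {"gripper": 1,"linear": [0.002,-0.0002,0],"delta_rot": [0,0,0]}

```text
clock: 15.3
position: [0.6045, -0.1366, 0.0195]
ee_rot: [0.0, 0.061, 0.998, 0.0]
contact_force: [-0.0, -0.0, 0.7]
width: -0.0
gripper_force: 0.2
```

>>> send_rows:
  increments:
    - {"gripper": 1,"linear": [0.0005,-0.0001,0],"delta_rot": [0,0,0]}
    - {"gripper": 1,"linear": [0.001,-0.0001,0],"delta_rot": [0,0,0]}
    - {"gripper": 1,"linear": [0.0015,-0.0002,0],"delta_rot": [0,0,0]}
    - {"gripper": 1,"linear": [0.002,-0.0002,0],"delta_rot": [0,0,0]}
    - {"gripper": 1,"linear": [0.002,-0.0002,0],"delta_rot": [0,0,0]}

```text
clock: 15.8
position: [0.6065, -0.1368, 0.0195]
ee_rot: [0.0, 0.061, 0.998, 0.0]
contact_force: [-0.3, -0.2, -0.2]
width: -0.0
gripper_force: 0.2
```

>>> send_rows:
  increments:
    - {"gripper": 1,"linear": [0.0005,-0.0001,0],"delta_rot": [0,0,0]}
    - {"gripper": 1,"linear": [0.001,-0.0001,0],"delta_rot": [0,0,0]}
    - {"gripper": 1,"linear": [0.0015,-0.0002,0],"delta_rot": [0,0,0]}
    - {"gripper": 1,"linear": [0.002,-0.0002,0],"delta_rot": [0,0,0]}
    - {"gripper": 1,"linear": [0.002,-0.0002,0],"delta_rot": [0,0,0]}

```text
clock: 16.3
position: [0.6085, -0.137, 0.0195]
ee_rot: [0.0, 0.061, 0.998, 0.0]
contact_force: [0.3, 0.1, -0.5]
width: -0.0
gripper_force: 0.2
```

>>> send_rows:
  increments:
    - {"gripper": 1,"linear": [0.0005,-0.0001,0],"delta_rot": [0,0,0]}
    - {"gripper": 1,"linear": [0.001,-0.0002,0],"delta_rot": [0,0,0]}
    - {"gripper": 1,"linear": [0.0015,-0.0003,0],"delta_rot": [0,0,0]}
    - {"gripper": 1,"linear": [0.002,-0.0004,0],"delta_rot": [0,0,0]}
    - {"gripper": 1,"linear": [0.002,-0.0004,0],"delta_rot": [0,0,0]}

```text
clock: 16.8
position: [0.6105, -0.1373, 0.0196]
ee_rot: [0.0, 0.061, 0.998, 0.0]
contact_force: [-0.1, -0.0, -0.5]
width: -0.0001
gripper_force: 0.2
```

>>> send_rows:
  increments:
    - {"gripper": 1,"linear": [0.0005,-0.0001,0],"delta_rot": [0,0,0]}
    - {"gripper": 1,"linear": [0.001,-0.0001,0],"delta_rot": [0,0,0]}
    - {"gripper": 1,"linear": [0.0015,-0.0002,0],"delta_rot": [0,0,0]}
    - {"gripper": 1,"linear": [0.002,-0.0003,0],"delta_rot": [0,0,0]}
    - {"gripper": 1,"linear": [0.002,-0.0003,0],"delta_rot": [0,0,0]}

```text
clock: 17.3
position: [0.6122, -0.1375, 0.0195]
ee_rot: [-0.0, 0.061, 0.998, 0.0]
contact_force: [-1.1, 0.6, -0.3]
width: -0.0003
gripper_force: 0.7
```

>>> send_rows:
  increments:
    - {"gripper": 1,"linear": [0.0003,0,0],"delta_rot": [0,0,0]}
    - {"gripper": 1,"linear": [0.0006,-0.0001,0],"delta_rot": [0,0,0]}
    - {"gripper": 1,"linear": [0.0006,-0.0001,0],"delta_rot": [0,0,0]}

```text
clock: 17.6
position: [0.6126, -0.1376, 0.0195]
ee_rot: [-0.0, 0.061, 0.998, 0.0]
contact_force: [-1.5, 1.3, 0.5]
width: 0.0004
gripper_force: 1.0
```

>>> send_rows:
  increments:
    - {"gripper": 1,"linear": [0.0003,0,0],"delta_rot": [0,0,0]}
    - {"gripper": 1,"linear": [0.0006,-0.0001,0],"delta_rot": [0,0,0]}
    - {"gripper": 1,"linear": [0.0006,-0.0001,0],"delta_rot": [0,0,0]}

```text
clock: 17.9
position: [0.6127, -0.1376, 0.0194]
ee_rot: [-0.001, 0.061, 0.998, 0.0]
contact_force: [-3.6, 1.0, 1.9]
width: -0.0003
gripper_force: 2.0
```

>>> send_rows:
  increments:
    - {"gripper": 1,"linear": [0.0003,0,0],"delta_rot": [0,0,0]}
    - {"gripper": 1,"linear": [0.0006,-0.0001,0],"delta_rot": [0,0,0]}
    - {"gripper": 1,"linear": [0.0008,-0.0001,0],"delta_rot": [0,0,0]}
    - {"gripper": 1,"linear": [0.0008,-0.0001,0],"delta_rot": [0,0,0]}

```text
clock: 18.3
position: [0.6128, -0.1375, 0.0192]
ee_rot: [-0.002, 0.061, 0.998, 0.0]
contact_force: [-5.8, 0.2, 2.6]
width: -0.0001
gripper_force: 2.9
```

>>> send_rows:
  increments:
    - {"gripper": 1,"linear": [0.0004,0,0],"delta_rot": [0,0,0]}
    - {"gripper": 1,"linear": [0.0008,-0.0001,0],"delta_rot": [0,0,0]}
    - {"gripper": 1,"linear": [0.0012,-0.0002,0],"delta_rot": [0,0,0]}
    - {"gripper": 1,"linear": [0.0012,-0.0002,0],"delta_rot": [0,0,0]}

```text
clock: 18.7
position: [0.6128, -0.1375, 0.0191]
ee_rot: [-0.003, 0.061, 0.998, 0.001]
contact_force: [-6.6, 1.2, 3.4]
width: 0.0003
gripper_force: 3.8
```

>>> send_rows:
  increments:
    - {"gripper": 1,"linear": [0.0004,0,0],"delta_rot": [0,0,0]}
    - {"gripper": 1,"linear": [0.0008,-0.0001,0],"delta_rot": [0,0,0]}
    - {"gripper": 1,"linear": [0.0012,-0.0002,0],"delta_rot": [0,0,0]}
    - {"gripper": 1,"linear": [0.0012,-0.0002,0],"delta_rot": [0,0,0]}

```text
clock: 19.1
position: [0.6129, -0.1374, 0.0188]
ee_rot: [-0.004, 0.061, 0.998, 0.001]
contact_force: [-9.5, 0.9, 4.3]
width: 0.0001
gripper_force: 4.7
```

```bash
python3 - <<'E'
from h import *
for i in range(6):
    s=get_state(); print(s['clock'],s['position'].round(4),s['contact_force'].round(2)); 
    d=optics.get_image('wrist')
E
```

```text
19.1 [ 0.6129 -0.1374  0.0188] [-9.5   0.94  4.26]
19.15 [ 0.6129 -0.1374  0.0188] [-9.1   1.69  3.71]
19.2 [ 0.6129 -0.1374  0.0188] [-8.74  1.    4.16]
19.25 [ 0.6129 -0.1375  0.0188] [-9.66  1.68  3.49]
19.3 [ 0.6129 -0.1374  0.0189] [-8.69  1.66  3.24]
19.35 [ 0.6129 -0.1374  0.0188] [-9.35  1.58  4.18]
```

>>> send_rows:
  increments:
    - {"gripper": 1,"linear": [0.0006,-0.0001,0],"delta_rot": [0,0,0]}
    - {"gripper": 1,"linear": [0.0012,-0.0002,0],"delta_rot": [0,0,0]}
    - {"gripper": 1,"linear": [0.0012,-0.0002,0],"delta_rot": [0,0,0]}

```text
clock: 19.7
position: [0.6129, -0.1374, 0.0186]
ee_rot: [-0.005, 0.061, 0.998, 0.001]
contact_force: [-11.9, 1.2, 4.9]
width: -0.0002
gripper_force: 5.6
```

```bash
python3 - <<'E'
from h import *
for i in range(6):
    s=get_state(); print(s['clock'],s['position'].round(4),s['contact_force'].round(2)); 
    d=optics.get_image('wrist')
E
```

```text
19.7 [ 0.6129 -0.1374  0.0186] [-11.85   1.2    4.89]
19.75 [ 0.6129 -0.1374  0.0186] [-11.16   1.09   4.11]
19.8 [ 0.6129 -0.1374  0.0187] [-10.71   1.24   3.28]
19.85 [ 0.6129 -0.1374  0.0186] [-11.41   2.53   4.89]
19.9 [ 0.6129 -0.1374  0.0186] [-10.36   0.68   4.64]
19.95 [ 0.6129 -0.1374  0.0186] [-11.31   1.49   3.74]
```

>>> send_rows:
  increments:
    - {"gripper": 1,"linear": [0.0004,-0.0001,0],"delta_rot": [0,0,0]}
    - {"gripper": 1,"linear": [0.0004,-0.0001,0],"delta_rot": [0,0,0]}
    - {"gripper": 1,"linear": [0.0004,-0.0001,0],"delta_rot": [0,0,0]}
    - {"gripper": 1,"linear": [0.0004,-0.0001,0],"delta_rot": [0,0,0]}
    - {"gripper": 1,"linear": [0.0004,-0.0001,0],"delta_rot": [0,0,0]}
    - {"gripper": 1,"linear": [0.0004,-0.0001,0],"delta_rot": [0,0,0]}
    - {"gripper": 1,"linear": [0.0004,-0.0001,0],"delta_rot": [0,0,0]}
    - {"gripper": 1,"linear": [0.0004,-0.0001,0],"delta_rot": [0,0,0]}

```text
clock: 20.8
position: [0.6129, -0.1374, 0.0186]
ee_rot: [-0.006, 0.061, 0.998, 0.001]
contact_force: [-11.2, 1.8, 4.5]
width: -0.0
gripper_force: 5.9
```

>>> send_rows:
  increments:
    - {"gripper": 1,"linear": [0,0,0],"delta_rot": [0,0,0]}
    - {"gripper": 1,"linear": [0,0,0],"delta_rot": [0,0,0]}
    - {"gripper": 1,"linear": [0,0,0],"delta_rot": [0,0,0]}
    - {"gripper": 1,"linear": [0,0,0],"delta_rot": [0,0,0]}
    - {"gripper": 1,"linear": [0,0,0],"delta_rot": [0,0,0]}

```text
clock: 21.3
position: [0.6129, -0.1374, 0.0186]
ee_rot: [-0.006, 0.061, 0.998, 0.001]
contact_force: [-11.0, 1.5, 5.2]
width: 0.0
gripper_force: 5.9
```

>>> send_rows:
  increments:
    - {"gripper": 1,"linear": [-0.003,0.0004,0],"delta_rot": [0,0,0]}
    - {"gripper": 1,"linear": [-0.007,0.0009,0],"delta_rot": [0,0,0]}
    - {"gripper": 1,"linear": [-0.015,0.0018,0],"delta_rot": [0,0,0]}
    - {"gripper": 1,"linear": [-0.03,0.0037,0],"delta_rot": [0,0,0]}
    - {"gripper": 1,"linear": [-0.045,0.0055,0.02],"delta_rot": [0,0,0]}
    - {"gripper": 1,"linear": [-0.05,0.006,0.06],"delta_rot": [0,0,0]}
    - {"gripper": 1,"linear": [-0.05,0.006,0.1],"delta_rot": [0,0,0]}
    - {"gripper": 1,"linear": [-0.05,0.006,0.14],"delta_rot": [0,0,0]}

```text
clock: 22.1
position: [0.5689, -0.133, 0.1616]
ee_rot: [0.001, 0.061, 0.998, -0.0]
contact_force: [0.2, 0.9, 0.1]
width: -0.0001
gripper_force: 0.0
```

>>> send_rows:
  increments:
    - {"gripper": 1,"linear": [0.05,-0.006,0.05],"delta_rot": [0,0,0]}
    - {"gripper": 1,"linear": [0.1,-0.012,0.06],"delta_rot": [0,0,0]}
    - {"gripper": 1,"linear": [0.14,-0.017,0.06],"delta_rot": [0,0,0]}
    - {"gripper": 1,"linear": [0.17,-0.021,0.06],"delta_rot": [0,0,0]}
    - {"gripper": 1,"linear": [0.17,-0.021,0.06],"delta_rot": [0,0,0]}
    - {"gripper": 1,"linear": [0.17,-0.021,0.06],"delta_rot": [0,0,0]}
    - {"gripper": 1,"linear": [0.17,-0.021,0.06],"delta_rot": [0,0,0]}

```text
clock: 22.8
position: [0.7374, -0.1536, 0.2196]
ee_rot: [-0.0, 0.061, 0.998, 0.0]
contact_force: [-0.1, 0.2, 0.3]
width: -0.0001
gripper_force: 0.0
```

```bash
python3 - <<'E'
from h import *
d=grab('wrist','w6.png'); s=d['s']; print(s['position'],s['contact_force'],s['clock'])
import pickle; pickle.dump(d,open('w6.pkl','wb'))
th=np.radians(-7.06);u=np.array([np.cos(th),np.sin(th)]);n=np.array([-u[1],u[0]])
# dark tab: mask of black pixels near expected tab
o=.6249+.011+.035; t=w2p(d,[[*((o-.007)*u-.0612*n),.058]])[0]; print('expected tab px',t)
g=cv2.cvtColor(d['pixels'],6); m=(g<55).astype(np.uint8); nn,l,st,ce=cv2.connectedComponentsWithStats(m)
for i in range(1,nn):
    if st[i,4]>25: print(st[i],ce[i])
E
```

```text
[ 0.73735772 -0.15356952  0.21961237] [-0.14079805  0.15176845  0.32100643] 22.8
expected tab px [313.75901811  95.26940194]
[309  81  10  31 272] [313.88235294  95.71691176]
[   0   92  103  118 3741] [ 54.36754878 144.62977813]
[   0   98   62  119 2755] [ 23.44428312 171.89401089]
[306 170  16  19 185] [314.39459459 178.36756757]
[   29   241   569   159 43821] [312.78019671 350.01380617]
```

```bash
python3 - <<'E'
from h import *
import pickle; d=pickle.load(open('w6.pkl','rb'))
th=np.radians(-7.06);u=np.array([np.cos(th),np.sin(th)]);n=np.array([-u[1],u[0]])
g=cv2.cvtColor(d['pixels'],6).astype(float)
pts=[]
for v in range(84,109):
    r=g[v]; e=[]
    for rng in (range(300,315),range(327,312,-1)):
        rng=list(rng)
        for a,b in zip(rng[:-1],rng[1:]):
            if r[a]>=85>r[b]: e.append(a+(b-a)*(r[a]-85)/(r[a]-r[b])); break
    if len(e)==2: pts.append((sum(e)/2,v))
P=p2w(d,pts,.058)[:,:2]; f=np.polyfit(P@u,P@n,1); print(len(pts),'tab yaw rel nest deg',np.degrees(np.arctan(f[0])),'n mean',(P@n).mean(), P[:,:]@u[:,None].ravel()[:2] if 0 else '')
# vee/nose region: light/dark profile symmetric check: carrier rear edge tilt
gx=cv2.GaussianBlur(g,(3,3),0)
for off in(-.02,-.012,.012,.02):
    U=np.arange(.625,.65,.001); px=w2p(d,[[*(a*u+(-.0612+off)*n),.03] for a in U]).astype(np.float32)
    val=cv2.remap(gx.astype(np.float32),px[:,:1].copy(),px[:,1:].copy(),1).ravel(); print(off,val.astype(int))
E
```

```text
25 tab yaw rel nest deg 0.6984734292700548 n mean -0.061341435273002405 
-0.02 [231 231 231 231 231 231 231 231 232 232 233 234 237 239 240 240 239 239
 239 239 239 240 241 241 239 238]
-0.012 [230 230 230 230 230 230 230 231 231 231 232 235 237 240 240 240 240 239
 239 240 240 240 241 240 239 238]
0.012 [232 232 232 232 232 232 232 232 232 232 233 235 238 240 241 240 240 239
 240 240 240 239 240 240 239 239]
0.02 [232 231 231 232 232 232 232 232 232 232 233 236 238 240 240 240 239 239
 240 240 240 240 240 240 239 239]
```

The rear edge is square across the nest, and the tab is within 0.2 mm of the centre line. The nose is at nest x ≈ 95 mm, within the given range. The carrier is seated.

```bash
python3 -c "
from rig import sign_off; print(sign_off())"
```

```text
the job is handed in; nothing more can be done
None
```

The job is handed in: the carrier sits square and centred in the vee after about 11–12 N was held on it for over a second, no more than 12 N was read while pushing, and the arm has withdrawn clear.

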